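# Set out microscope objectives for fitting

### The job

Set out the microscope objectives on the grey mat, upright, ready for fitting: the red-banded one in the middle of the cork pad, the yellow-banded one midway between the centres of the cork pad and the white slide box, and the blue-banded one directly behind the yellow one (squarely away from the mat's orange front edge), 8 cm from it centre to centre. Put the magenta dust cap over the nose of the blue-banded one, so that it sits level. Leave the white-banded objective, the oil bottle and the pen where they are.

Things in the scene. Friction and masses are not known exactly. Their poses are not given: they have to be found in the camera images.
- red: Microscope objective with a red band, loose, upright on the bench: steel foot 33 mm across up to 18 mm height, red band 34 mm across from 18 to 32 mm (a red ring from above), silver nose 18 mm across up to 56 mm. About 0.12 kg. Origin: centre of the underside, z up; round, so yaw means nothing. Grip it round foot and band.
- yellow: Microscope objective with a yellow band, loose, upright on the bench: steel foot 33 mm across up to 18 mm height, yellow band 34 mm across from 18 to 32 mm (a yellow ring from above), silver nose 18 mm across up to 56 mm. About 0.12 kg. Origin: centre of the underside, z up; round, so yaw means nothing. Grip it round foot and band.
- blue: Microscope objective with a blue band, loose, upright on the bench: steel foot 33 mm across up to 18 mm height, blue band 34 mm across from 18 to 32 mm (a blue ring from above), silver nose 18 mm across up to 56 mm. About 0.12 kg. Origin: centre of the underside, z up; round, so yaw means nothing. Grip it round foot and band.
- cap: Magenta dust cap, loose, mouth down on the bench: a round cup turned over, 36 mm outside, 26 mm high; inside 28 mm across, 21 mm deep. About 30 g. Origin: centre of the open mouth (underside), z up to the closed top. Seated, the objective's nose bears on the cap's inside and the mouth is 35 mm above the objective's foot.
- mat: Light grey mat fixed on the bench, 220 mm (x) by 300 mm (y), 2 mm thick, an orange stripe along its front (-x) edge, nearer the robot. Origin: centre of its underside; +x points to its back edge, away from the stripe, +y to the left end. Cork pad and slide box sit 105 mm to either side of its centre, along y, so its centre is midway between them.
- pad: Round cork pad, 64 mm across and 5 mm thick, fixed on the mat at its left or right end. Origin: centre of its underside (on the mat's top, 2 mm above the bench).
- slidebox: Closed white slide box, 88 mm (x) by 58 mm (y) and 33 mm high, fixed on the mat at the other end from the cork pad, roughly square to the mat. Origin: centre of its underside (on the mat's top).
- white: Microscope objective with a white band, loose, upright on the bench: steel foot 33 mm across up to 18 mm height, white band 34 mm across from 18 to 32 mm (a white ring from above), silver nose 18 mm across up to 56 mm. About 0.12 kg. Origin: centre of the underside, z up; round, so yaw means nothing. Not part of the job.
- oil: Small amber oil bottle with black cap, 32 mm across and 62 mm high, loose on the bench. Origin: centre of its underside. Not part of the job.
- pen: Black pen, 135 mm long and 10 mm thick, lying on the bench behind the mat. Origin: under its middle, on the bench; x along it. Not part of the job.
Mind the look-alikes: they are no part of the job. There is more than one size of the pad; the one meant has the size given above. What is shaped like the blue but turquoise is not meant.

How it is judged:
By the outcome, as a careful person would: the job done as asked, in the order asked, and still so for the second after the job is handed in, with the robot touching nothing.
It also fails if it takes over 120 s, if anything falls off the work surface, if the arm or the gripper's body presses on something with over 40 N, if the wrist force passes 120 N, or if a joint passes its speed limit or range.

### The arm

A 6-joint arm with a two-finger parallel gripper is mounted at the origin on the work surface. World frame = base frame: x ahead of the robot, y to its left, z up, the work surface at z = 0. Lengths are in mm, angles in rad, forces in N, time in s.
With the tool pointing down it reaches from about 150 to 775 mm from the base axis. Payload 6.1 kg.
Tool frame: the origin (TCP) lies at the very end of the fingers, on their centre line; the grasp point (between the pads) lies 19 mm behind it; z points along the fingers, y is the line along which they close (so a half turn about z gives the same grasp; the last joint's range is limited). The gripper opens to 85 mm and grips with 20 to 120 N. Pads are 22 mm wide; open, the fingers measure 114 mm over their backs; the gripper's body (76 mm by 85 mm) begins 54 mm behind the grasp point. The pads swing forward as they close: fully open they stand 13 mm farther back than shut.
Start: joints at [-1.15, 0.126, -0.04, 1.405, 0, 1.571], TCP at [214.449, -479.186, 231.295] pointing down, gripper open.
Joint ranges: [-2.72, 2.72], [-0.95, 1.95], [-1.27, 1.35], [-1.78, 2.02], [-1.46, 1.47], [-3.14, 3.14]. Speed limits (rad/s): [2.39, 2.39, 3.01, 3.14, 3.14, 3.14].

### API

Orientations are given as a unit quaternion [w, x, y, z].
In Python, from plant import monitor, snapshot, get_calibration, workorder gives the robot as it stands.
- The arm moves only by the tool send_rows, never from a script. Its argument "steps" is a list of rows, each an object with "travel": the shift along the tool's x, y, z in m, a list of three; "twist": the turn, a rotation vector about the tool's x, y, z in rad, a list of three; "fingers": the finger opening in m, from 0 to 0.0854. A call has 1 to 10 rows; each row is the pose to reach, as a shift and turn from the pose commanded when the call began, along the tool's axes at that moment; what a row does not reach only later rows make up. A row lasts 1/12 s, in which the tool goes at most 41.7 mm and 7.16 degrees, less where a joint would pass 70% of its speed; a pose out of reach is approached as far as the arm can. A call with a gripper value outside its range is refused whole. The fingers move at their own pace and stop on an object; the grip force is fixed at half the most. Time passes only in rows, so rows that repeat a pose let the fingers close. It gives the time, the measured TCP pose, the force, the opening and the grip force at its end, in the units of the state.
- monitor.observe(): the state, without advancing time (a new reading comes with each control period).
- snapshot(name): name is "scene" or "top" or "wrist"; returns the picture (400x640x3 uint8, red, green, blue); there is no depth.
- get_calibration(name): a dict with "fovy" (degrees; the focal length in pixels is half the picture's height over the tangent of half this angle, whatever the lens; pixels are square), "cx", "cy" (the principal point, pixels), "k1" (the pictures are not rectified: a ray, as slopes to the right and down, at radius r is drawn at 1 + k1 r^2 times it, then the intrinsics apply), "rvec" (rotation vector, rad) and "tvec" (3), from world to camera coordinates, as OpenCV has them. Camera axes: x right, y down, z forward; pixel columns grow to the right and rows downward; lengths in mm; the calibration is good to about 2 mm. A picture is of the moment at which its call begins: read the wrist's pose just before it. get_calibration takes no time and is no camera call; for the wrist camera it gives the pose at the moment of the call.
- workorder.sign_off(): hands the job in; it is judged then, once.
The state is a dict: "t": time; "q": joint angles; "dq": joint speeds; "tau": joint torques, N m; "eef_pos": TCP position; "eef_rot": TCP orientation; "wrist_force": force on the tool from outside, world axes, zero at the start; "ft_torque": the same for the moment, N m; "gripper_width": opening from 0.0 (shut) to 1.0 (fully open); "gripper_force": force on a finger pad.
Only numpy, scipy, OpenCV 4.12 (cv2) and the standard library are available. Lean on these libraries where they do the work, as an engineer would, in place of code of your own. Each camera call takes 0.05 s, during which the arm holds its last target. There are 200 camera calls.

## Working session

There is one attempt and no reset: what is moved stays moved. The work goes in short steps, Python scripts to look and compute and a tool call to move; the robot and the scene stay as the last step left them, time stands still between calls to the robot, and variables do not carry over. Pictures are saved under pics/ and viewed, at most 14 in all, crops included, and the job is handed in when it is done.

Besides the shell and the picture viewer there is one more tool, called after ">>>" in YAML: its name, and indented under it one key for each argument. send_rows: Moves the arm, as the interface text tells. Its arguments: {"type":"object","properties":{"steps":{"type":"array"}},"required":["steps"]}

```bash
ls; mkdir -p pics; cat > h.py <<'E'
import numpy as np, cv2
from plant import monitor, snapshot, get_calibration, workorder
def K(c): 
    f=200/np.tan(np.radians(c["fovy"])/2); return f
def ray(c,u,v):
    f=K(c); d=np.array([(u-c["cx"])/f,(v-c["cy"])/f]); p=d.copy()
    for _ in range(50): p=d/(1+c["k1"]*(p@p))
    R=cv2.Rodrigues(np.array(c["rvec"],float))[0]; t=np.array(c["tvec"],float).ravel()
    return -R.T@t, R.T@np.array([p[0],p[1],1.])
def onz(c,u,v,z):
    o,d=ray(c,u,v); return o+d*(z-o[2])/d[2]
def proj(c,P):
    R=cv2.Rodrigues(np.array(c["rvec"],float))[0]; q=R@np.array(P,float)+np.array(c["tvec"],float).ravel()
    p=q[:2]/q[2]; p=p*(1+c["k1"]*(p@p)); return p*K(c)+[c["cx"],c["cy"]]
def save(n,im): cv2.imwrite("pics/"+n+".png",im[:,:,::-1])
E
python3 - <<'E'
from h import *
for n in("top","scene"):
    c=get_calibration(n); im=snapshot(n); np.save(n,im); save(n+"0",im); print(n,c, ray(c,320,200))
s=monitor.observe(); print(s)
E
```

```text
pics
top {'fovy': 50.350420550972494, 'cx': 316.7385596377522, 'cy': 199.99080194042168, 'k1': -0.07590582781899932, 'rvec': array([ 2.14780478, -2.12437243,  0.21380743]), 'tvec': array([ -5.94348762, 612.24932622, 956.31382735])} (array([ 431.22255596,   19.67393008, 1050.27650768]), array([ 0.17903591, -0.02634851, -0.98351952]))
scene {'fovy': 56.567086284044194, 'cx': 320.9758450542196, 'cy': 197.11961135010256, 'k1': -0.05028531495021739, 'rvec': array([ 2.03638218,  1.02696139, -0.47430837]), 'tvec': array([-360.6064422 , -255.90255905, 1211.7460178 ])} (array([1097.48430156, -389.40051166,  554.74948118]), array([-0.61807753,  0.478028  , -0.62412847]))
{'t': 0.1, 'q': array([-1.14999575e+00,  1.26285552e-01, -4.05251800e-02,  1.40541759e+00,
       -6.95889458e-06,  1.57079691e+00]), 'dq': array([-0.0001184 , -0.00201357,  0.00182467,  0.00075161, -0.00158305,
        0.00149462]), 'tau': array([-8.08571749e-04, -4.36900663e+01,  3.53606594e+01,  1.36441301e-02,
       -9.42907013e-05, -2.22294784e-05]), 'eef_pos': array([ 214.29766769, -478.84705986,  230.61594046]), 'eef_rot': array([-6.99479550e-04,  9.77947202e-01,  2.08851040e-01, -1.52939642e-04]), 'wrist_force': array([-0.69348025,  0.35818448,  0.05222119]), 'ft_torque': array([ 0.03680423, -0.02549699, -0.02415638]), 'gripper_force': 0.0, 'gripper_width': 1.002071026009392}
```

View pics/top0.png

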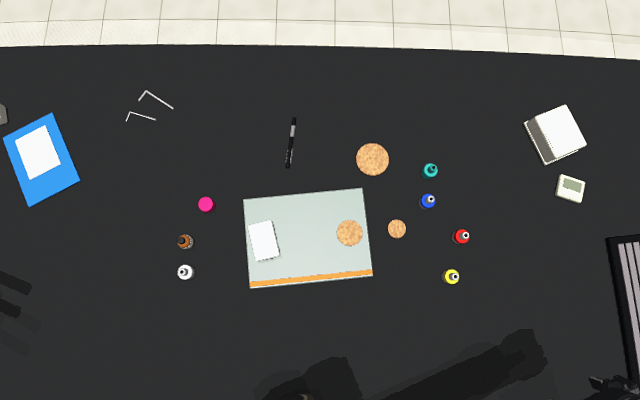

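View pics/scene0.png

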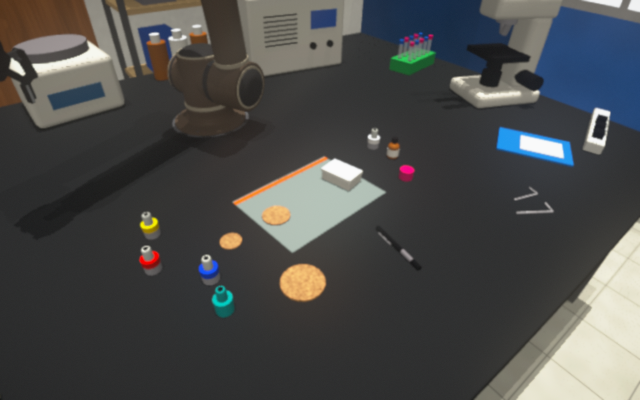

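Top view: the red objective is at (462,236), yellow (452,277), blue (428,201) and white (185,272). The cap is at (205,204), oil at (186,241), the pen at (291,142), and the slide box on the mat's left end at (264,241).

Candidates:
- **Pads:** (349,233) on the mat's right end, a large one at (372,159), and a small one at (397,229) off the mat. The one on the mat fits, subject to the 64 mm check.
- **Blue:** (428,201) is blue and (431,170) is turquoise, so I take (428,201).

Next I measure sizes and confirm in a crop.

```bash
cat >> h.py <<'E'
HS={"red":[(0,6),(174,179)],"yellow":[(25,33)],"blue":[(112,125)],"cap":[(160,172)],"turq":[(82,95)],"cork":[(8,20)]}
def blobs(im,name,smin=120,vmin=60,amin=25):
    h=cv2.cvtColor(im,cv2.COLOR_RGB2HSV); m=np.zeros(h.shape[:2],np.uint8)
    for a,b in HS[name]: m|=cv2.inRange(h,(a,smin,vmin),(b,255,255))
    cs=cv2.findContours(m,cv2.RETR_EXTERNAL,cv2.CHAIN_APPROX_NONE)[0]
    return [cv2.convexHull(k) for k in cs if cv2.contourArea(k)>amin]
def hc(k):
    M=cv2.moments(k); return M["m10"]/M["m00"],M["m01"]/M["m00"]
E
cat > meas.py <<'E'
from h import *
import sys
T=np.load("top.npy");S=np.load("scene.npy");
for n,im in(("top",T),("scene",S)):
    c=get_calibration(n)
    for o,z in(("red",25),("yellow",25),("blue",25),("turq",25),("cap",13),("cork",6)):
        for k in blobs(im,o,70 if o=="cork" else 120):
            u,v=hc(k); p=onz(c,u,v,z)
            if abs(p[1])<420 and 200<p[0]<750:
                P=np.array([onz(c,*q[0],z)[:2] for q in k]); 
                print(n,o,np.round([u,v],1),p[:2].round(1),"ext",np.ptp(P,0).round(0))
c=get_calibration("top")
h=cv2.cvtColor(T,cv2.COLOR_RGB2HSV)
# white things
m=cv2.inRange(h,(0,0,195),(179,40,255)); 
for k in cv2.findContours(m,0,1)[0]:
    if cv2.contourArea(k)>20:
        x,y=hc(k)
        if 150<x<480 and 100<y<300: r=cv2.minAreaRect(k); print("white",r, onz(c,*r[0],35)[:2].round(1))
# mat: grey
print("mat px",T[200,300],"box",T[240,264],"orange",T[279,310])
m=cv2.inRange(T,(110,110,100),(255,255,255)); m[:180]=0;m[300:]=0;m[:,:235]=0;m[:,376:]=0
h2=h.copy(); o=cv2.inRange(h,(8,100,150),(25,255,255)); o[:260]=0;o[300:]=0;o[:,:235]=0;o[:,380:]=0
m=cv2.morphologyEx(m|o,cv2.MORPH_CLOSE,np.ones((5,5)))
k=max(cv2.findContours(m,0,1)[0],key=cv2.contourArea)
P=np.array([onz(c,*q[0].astype(float),2)[:2] for q in k],np.float32)
r=cv2.minAreaRect(P);print("mat",r,cv2.boxPoints(r).round(1).tolist())
a=cv2.resize(T[140:300,330:490],None,fx=3.6,fy=3.6,interpolation=cv2.INTER_CUBIC);save("crop0",a)
E
python3 meas.py
```

```text
top red [461.4 236.1] [ 532.4 -355.5] ext [34. 38.]
top yellow [451.6 276. ] [ 435.5 -326.8] ext [33. 33.]
top blue [427.6 200.4] [ 620.3 -274.3] ext [35. 38.]
top turq [429.1 170.6] [ 696.3 -281.1] ext [39. 41.]
top cap [205.9 204.2] [605.9 274. ] ext [40. 41.]
top cork [310.6 277.6] [430.2  12.9] ext [ 44. 298.]
top cork [183.4 241. ] [514.8 326.4] ext [30. 32.]
top cork [349.1 232.5] [540.7 -80.7] ext [62. 59.]
top cork [396.3 228.4] [ 552.1 -198.3] ext [47. 45.]
top cork [372.  158.8] [ 729.8 -140.2] ext [85. 82.]
scene red [149.4 259.5] [ 529.  -355.5] ext [46. 38.]
scene yellow [148.8 223.8] [ 427.2 -325.3] ext [39. 37.]
scene blue [208.4 269.2] [ 616.5 -274.1] ext [43. 39.]
scene turq [222.6 301.3] [ 697.1 -283.9] ext [67. 39.]
scene cap [406.2 172.7] [600.5 276.3] ext [62. 71.]
scene cork [302.3 282.3] [ 730.2 -142.4] ext [91. 89.]
scene cork [230.4 240.5] [ 553.5 -200.9] ext [53. 49.]
scene cork [275.6 215. ] [539.  -82.5] ext [64. 64.]
scene cork [278.4 181. ] [431.6  -8.4] ext [ 52. 305.]
scene cork [393.5 145.6] [475.3 359.5] ext [45. 47.]
white ((455.1000061035156, 276.2000427246094), (5.81377649307251, 5.366562843322754), 63.43495178222656) [ 435.1 -332. ]
white ((184.5, 271.5), (13.0, 13.0), 90.0) [440.4 311.1]
white ((465.5, 234.5), (5.0, 5.0), 90.0) [ 535.3 -362.2]
white ((306.5395812988281, 234.3960418701172), (81.49354553222656, 121.79254913330078), 84.2894058227539) [532.1  24. ]
mat px [208 220 213] box [249 250 251] orange [250 178  78]
mat ((529.2760620117188, 23.400833129882812), (221.7737274169922, 301.45416259765625), 6.357432842254639) [[402.3999938964844, 160.89999389648438], [435.79998779296875, -138.6999969482422], [656.2000122070312, -114.0999984741211], [622.7999877929688, 185.5]]
```

View pics/crop0.png

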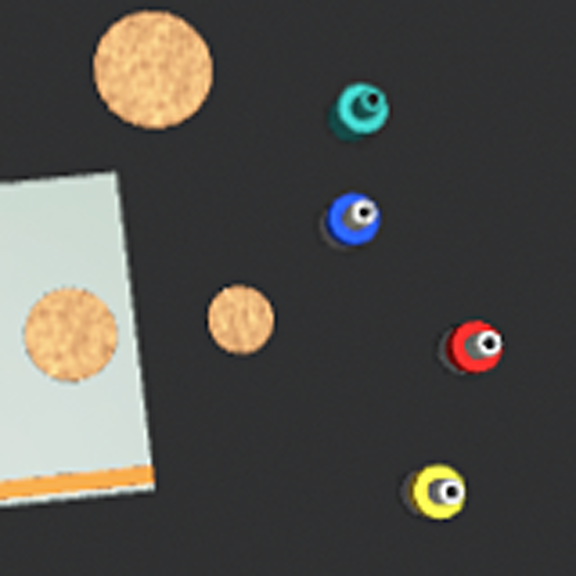

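Crop: the pad on the mat is centred near (70,334). It measures about 62 mm, against about 46 and 84 mm for the other two. Blue ring (352,219), turquoise (361,108), red (475,346), yellow (440,491). Moving above red and turning the tool square to the world.

>>> send_rows:
  steps:
    - {"travel": [0.341,0.017,0.08],"twist": [0,0,0.421],"fingers": 0.085}
    - {"travel": [0.341,0.017,0.08],"twist": [0,0,0.421],"fingers": 0.085}
    - {"travel": [0.341,0.017,0.08],"twist": [0,0,0.421],"fingers": 0.085}
    - {"travel": [0.341,0.017,0.08],"twist": [0,0,0.421],"fingers": 0.085}
    - {"travel": [0.341,0.017,0.08],"twist": [0,0,0.421],"fingers": 0.085}
    - {"travel": [0.341,0.017,0.08],"twist": [0,0,0.421],"fingers": 0.085}
    - {"travel": [0.341,0.017,0.08],"twist": [0,0,0.421],"fingers": 0.085}
    - {"travel": [0.341,0.017,0.08],"twist": [0,0,0.421],"fingers": 0.085}
    - {"travel": [0.341,0.017,0.08],"twist": [0,0,0.421],"fingers": 0.085}
    - {"travel": [0.341,0.017,0.08],"twist": [0,0,0.421],"fingers": 0.085}

```text
t: 0.93
eef_pos: [536.3, -352.4, 148.0]
eef_rot: [-0.001, 1.0, 0.002, -0.001]
wrist_force: [-0.5, 0.0, -0.6]
gripper_width: 0.995
gripper_force: 0.0
```

>>> send_rows:
  steps:
    - {"travel": [0,0,0],"twist": [0,0,0],"fingers": 0.085}
    - {"travel": [0,0,0],"twist": [0,0,0],"fingers": 0.085}
    - {"travel": [0,0,0],"twist": [0,0,0],"fingers": 0.085}

```text
t: 1.18
eef_pos: [531.7, -356.0, 151.7]
eef_rot: [0.0, 1.0, -0.001, -0.0]
wrist_force: [-0.9, -0.5, 0.1]
gripper_width: 0.995
gripper_force: 0.0
```

```bash
cat > w.py <<'E'
from h import *
import sys
# usage: w.py picname [name:z ...] ; state, wrist view measure
s=monitor.observe(); print("tcp",s["eef_pos"].round(1),"rot",s["eef_rot"].round(4),"F",s["wrist_force"].round(1),"w",round(85.4*s["gripper_width"],1),"gf",round(s["gripper_force"],1))
if len(sys.argv)>1:
    c=get_calibration("wrist"); im=snapshot("wrist"); save(sys.argv[1],im)
    for a in sys.argv[2:]:
        o,z=a.split(":")
        for k in blobs(im,o,amin=300):
            u,v=hc(k); P=np.array([onz(c,*q[0],float(z))[:2] for q in k]); print(o,np.round([u,v]),onz(c,u,v,float(z)).round(1),"ext",np.ptp(P,0).round(0),"bbox mid",((P.max(0)+P.min(0))/2).round(1))
E
python3 w.py wr0 red:32 yellow:32; python3 -c "
from h import *
c=get_calibration('wrist');print(ray(c,320,200))"
```

```text
tcp [ 531.7 -356.   151.7] rot [ 1.e-04  1.e+00 -7.e-04 -1.e-04] F [-0.9 -0.5  0.1] w 85.0 gf 0.0
red [319. 184.] [ 533.5 -354.3   32. ] ext [37. 33.] bbox mid [ 533.1 -354.2]
yellow [287. 286.] [ 439.8 -325.6   32. ] ext [40. 34.] bbox mid [ 439.7 -325. ]
(array([ 606.69913537, -356.21920994,  294.02830381]), array([-0.3148114 ,  0.00214185, -0.94944046]))
```

View pics/wr0.png

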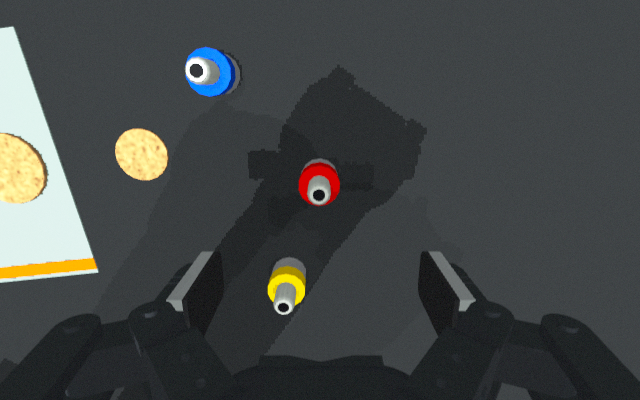

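Wrist view: red ring at (319,184), yellow (287,286), blue (210,72). It agrees with the top camera to 1 mm, putting red at about (532,-355). Descend and grip.

>>> send_rows:
  steps:
    - {"travel": [0,-0.001,0.035],"twist": [0,0,0],"fingers": 0.085}
    - {"travel": [0,-0.001,0.07],"twist": [0,0,0],"fingers": 0.085}
    - {"travel": [0,-0.001,0.1],"twist": [0,0,0],"fingers": 0.085}
    - {"travel": [0,-0.001,0.125],"twist": [0,0,0],"fingers": 0.085}
    - {"travel": [0,-0.001,0.14],"twist": [0,0,0],"fingers": 0.085}
    - {"travel": [0,-0.001,0.147],"twist": [0,0,0],"fingers": 0.085}
    - {"travel": [0,-0.001,0.147],"twist": [0,0,0],"fingers": 0.07}
    - {"travel": [0,-0.001,0.147],"twist": [0,0,0],"fingers": 0.055}
    - {"travel": [0,-0.001,0.147],"twist": [0,0,0],"fingers": 0.045}
    - {"travel": [0,-0.001,0.147],"twist": [0,0,0],"fingers": 0.038}

```text
t: 2.07
eef_pos: [533.5, -355.2, 6.2]
eef_rot: [0.001, 1.0, -0.0, 0.001]
wrist_force: [-0.0, 0.3, -0.1]
gripper_width: 0.451
gripper_force: 0.0
```

>>> send_rows:
  steps:
    - {"travel": [0,0,0],"twist": [0,0,0],"fingers": 0.034}
    - {"travel": [0,0,0],"twist": [0,0,0],"fingers": 0.028}
    - {"travel": [0,0,0],"twist": [0,0,0],"fingers": 0.025}
    - {"travel": [0,0,0],"twist": [0,0,0],"fingers": 0.025}
    - {"travel": [0,0,0],"twist": [0,0,0],"fingers": 0.025}
    - {"travel": [0,0,0],"twist": [0,0,0],"fingers": 0.025}

```text
t: 2.57
eef_pos: [533.5, -354.9, 6.0]
eef_rot: [0.001, 1.0, -0.0, 0.001]
wrist_force: [-1.1, 0.9, 6.2]
gripper_width: 0.376
gripper_force: 59.0
```

>>> send_rows:
  steps:
    - {"travel": [0,0,-0.01],"twist": [0,0,0],"fingers": 0.025}
    - {"travel": [0,0,-0.03],"twist": [0,0,0],"fingers": 0.025}
    - {"travel": [0,0,-0.06],"twist": [0,0,0],"fingers": 0.025}
    - {"travel": [0,0,-0.09],"twist": [0,0,0],"fingers": 0.025}
    - {"travel": [0,0,-0.1],"twist": [0,0,0],"fingers": 0.025}
    - {"travel": [0,0,-0.1],"twist": [0,0,0],"fingers": 0.025}
    - {"travel": [0,0,-0.1],"twist": [0,0,0],"fingers": 0.025}

```text
t: 3.15
eef_pos: [532.8, -354.5, 104.4]
eef_rot: [0.0, 1.0, -0.0, 0.0]
wrist_force: [-0.4, 0.2, -1.8]
gripper_width: 0.369
gripper_force: 59.6
```

```bash
python3 w.py wr1 red:131 
```

```text
tcp [ 532.8 -354.5  104.4] rot [ 3.e-04  1.e+00 -1.e-04  4.e-04] F [-0.4  0.2 -1.8] w 31.5 gf 59.6
red [321. 280.] [ 536.8 -354.4  131. ] ext [35. 32.] bbox mid [ 537.4 -354.3]
```

View pics/wr1.png

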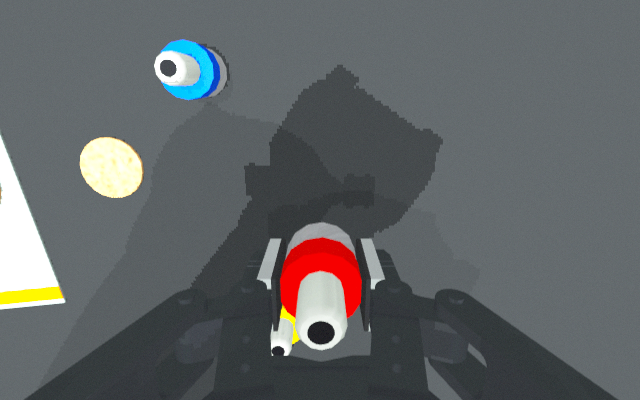

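Red is held upright, with its band at (321,280) between the pads. Carry it over the pad.

>>> send_rows:
  steps:
    - {"travel": [0.008,-0.04,0],"twist": [0,0,0],"fingers": 0.025}
    - {"travel": [0.008,-0.08,0],"twist": [0,0,0],"fingers": 0.025}
    - {"travel": [0.008,-0.12,0],"twist": [0,0,0],"fingers": 0.025}
    - {"travel": [0.008,-0.16,0],"twist": [0,0,0],"fingers": 0.025}
    - {"travel": [0.008,-0.2,0],"twist": [0,0,0],"fingers": 0.025}
    - {"travel": [0.008,-0.24,0],"twist": [0,0,0],"fingers": 0.025}
    - {"travel": [0.008,-0.265,0],"twist": [0,0,0],"fingers": 0.025}
    - {"travel": [0.008,-0.2735,0],"twist": [0,0,0],"fingers": 0.025}
    - {"travel": [0.008,-0.2735,0],"twist": [0,0,0],"fingers": 0.025}
    - {"travel": [0.008,-0.2735,0],"twist": [0,0,0],"fingers": 0.025}

```text
t: 4.03
eef_pos: [540.1, -81.0, 103.0]
eef_rot: [0.0, 1.0, 0.0, -0.001]
wrist_force: [-0.4, 0.6, -1.1]
gripper_width: 0.376
gripper_force: 59.9
```

>>> send_rows:
  steps:
    - {"travel": [0,0,0.03],"twist": [0,0,0],"fingers": 0.025}
    - {"travel": [0,0,0.05],"twist": [0,0,0],"fingers": 0.025}
    - {"travel": [0,0,0.06],"twist": [0,0,0],"fingers": 0.025}
    - {"travel": [0,0,0.06],"twist": [0,0,0],"fingers": 0.025}
    - {"travel": [0,0,0.06],"twist": [0,0,0],"fingers": 0.025}

```text
t: 4.45
eef_pos: [540.3, -82.0, 43.9]
eef_rot: [-0.0, 1.0, -0.001, -0.001]
wrist_force: [0.6, 0.4, -1.2]
gripper_width: 0.376
gripper_force: 59.9
```

```bash
python3 w.py wr2 red:65; python3 - <<'E'
from h import *
c=get_calibration("wrist");im=cv2.imread("pics/wr2.png")[:,:,::-1]
for k in blobs(im,"cork",70,amin=200): print([onz(c,*hc(k),7).round(1),len(k)], cv2.boundingRect(k))
E
```

```text
tcp [540.3 -82.   43.9] rot [-0.e+00  1.e+00 -9.e-04 -7.e-04] F [ 0.6  0.4 -1.2] w 32.1 gf 59.9
red [320. 280.] [540.9 -81.9  65. ] ext [37. 33.] bbox mid [541.5 -81.8]
[array([422.5, 121.3,   7. ]), 10] (0, 379, 54, 19)
[array([449.4, -91.3,   7. ]), 12] (295, 349, 76, 13)
[array([547.9, -81.1,   7. ]), 28] (265, 171, 110, 81)
[array([ 555.1, -196.3,    7. ]), 38] (483, 164, 82, 77)
```

View pics/wr2.png

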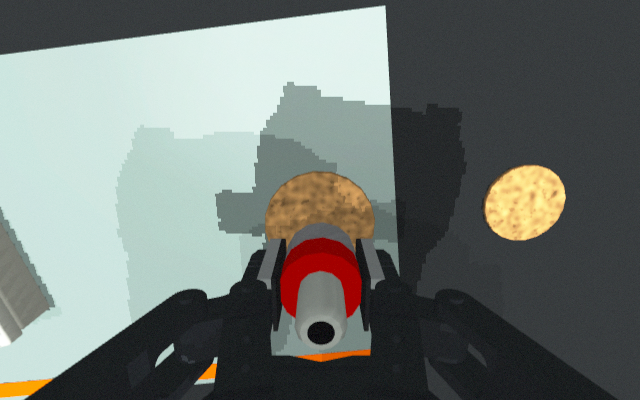

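Wrist view: the pad spans columns 265–375 and red is at column 320, so y is centred. Check x from the pad's far edge (row 171).

```bash
python3 - <<'E'
from h import *
c=get_calibration("wrist");print(onz(c,320,170.5,7)-[32,0,0], onz(c,264.5,215,7),onz(c,375.5,215,7)); print(onz(c,320,279.5,63),onz(c,320,279.5,61))
E
```

```text
[541.46071746 -81.5419319    7.        ] [547.50648799 -49.84682472   7.        ] [ 547.39168727 -113.1115602     7.        ]
[540.04829067 -81.55498888  63.        ] [538.82148742 -81.54886234  61.        ]
```

>>> send_rows:
  steps:
    - {"travel": [0.0015,0,0.015],"twist": [0,0,0],"fingers": 0.025}
    - {"travel": [0.0015,0,0.025],"twist": [0,0,0],"fingers": 0.025}
    - {"travel": [0.0015,0,0.029],"twist": [0,0,0],"fingers": 0.025}
    - {"travel": [0.0015,0,0.0305],"twist": [0,0,0],"fingers": 0.025}
    - {"travel": [0.0015,0,0.0305],"twist": [0,0,0],"fingers": 0.025}
    - {"travel": [0.0015,0,0.0305],"twist": [0,0,0],"fingers": 0.025}

```text
t: 5.0
eef_pos: [542.5, -81.0, 14.3]
eef_rot: [0.0, 1.0, -0.0, 0.0]
wrist_force: [0.5, -0.4, -1.7]
gripper_width: 0.379
gripper_force: 59.9
```

>>> send_rows:
  steps:
    - {"travel": [0,0,0.001],"twist": [0,0,0],"fingers": 0.025}
    - {"travel": [0,0,0.001],"twist": [0,0,0],"fingers": 0.025}
    - {"travel": [0,0,0.001],"twist": [0,0,0],"fingers": 0.025}

```text
t: 5.25
eef_pos: [542.4, -80.9, 13.1]
eef_rot: [0.0, 1.0, -0.0, 0.0]
wrist_force: [-0.5, -0.8, -0.3]
gripper_width: 0.375
gripper_force: 59.9
```

Touching (weight gone). Release gently and rise.

>>> send_rows:
  steps:
    - {"travel": [0,0,0],"twist": [0,0,0],"fingers": 0.036}
    - {"travel": [0,0,0],"twist": [0,0,0],"fingers": 0.042}
    - {"travel": [0,0,0],"twist": [0,0,0],"fingers": 0.06}
    - {"travel": [0,0,0],"twist": [0,0,0],"fingers": 0.085}
    - {"travel": [0,0,0],"twist": [0,0,0],"fingers": 0.085}
    - {"travel": [0,0,0],"twist": [0,0,0],"fingers": 0.085}
    - {"travel": [0,0,-0.03],"twist": [0,0,0],"fingers": 0.085}
    - {"travel": [0,0,-0.07],"twist": [0,0,0],"fingers": 0.085}
    - {"travel": [0,0,-0.11],"twist": [0,0,0],"fingers": 0.085}
    - {"travel": [0,0,-0.14],"twist": [0,0,0],"fingers": 0.085}

```text
t: 6.08
eef_pos: [542.6, -81.0, 156.0]
eef_rot: [0.0, 1.0, -0.0, 0.001]
wrist_force: [0.5, 0.0, 0.5]
gripper_width: 0.995
gripper_force: 0.0
```

```bash
python3 w.py wr3 red:32; python3 - <<'E'
from h import *
c=get_calibration("wrist");im=cv2.imread("pics/wr3.png")[:,:,::-1]
for k in blobs(im,"red",amin=200): print(onz(c,*hc(k),32).round(1))
for k in blobs(im,"cork",70,amin=200): print(onz(c,*hc(k),7).round(1), cv2.boundingRect(k))
E
```

```text
tcp [542.6 -81.  156. ] rot [ 1.0e-04  1.0e+00 -1.0e-04  1.1e-03] F [0.5 0.  0.5] w 85.0 gf 0.0
red [320. 187.] [540.9 -80.7  32. ] ext [37. 34.] bbox mid [540.9 -80.8]
[542.8 -81.2  32. ]
[421.1 120.7   7. ] (81, 287, 83, 20)
[441.3 -61.5   7. ] (223, 265, 156, 28)
[544.  -81.7   7. ] (286, 144, 71, 69)
[ 556.1 -200.     7. ] (427, 140, 52, 51)
```

View pics/wr3.png

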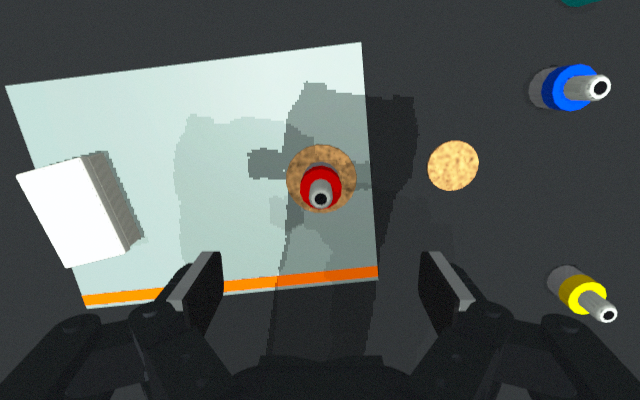

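Red at (320,187) sits centred on the pad (286–357, 144–213), within about 1 mm. Next, yellow.

>>> send_rows:
  steps:
    - {"travel": [-0.107,0.245,0],"twist": [0,0,0],"fingers": 0.085}
    - {"travel": [-0.107,0.245,0],"twist": [0,0,0],"fingers": 0.085}
    - {"travel": [-0.107,0.245,0],"twist": [0,0,0],"fingers": 0.085}
    - {"travel": [-0.107,0.245,0],"twist": [0,0,0],"fingers": 0.085}
    - {"travel": [-0.107,0.245,0],"twist": [0,0,0],"fingers": 0.085}
    - {"travel": [-0.107,0.245,0],"twist": [0,0,0],"fingers": 0.085}
    - {"travel": [-0.107,0.245,0],"twist": [0,0,0],"fingers": 0.085}
    - {"travel": [-0.107,0.245,0],"twist": [0,0,0],"fingers": 0.085}
    - {"travel": [-0.107,0.245,0],"twist": [0,0,0],"fingers": 0.085}
    - {"travel": [-0.107,0.245,0],"twist": [0,0,0],"fingers": 0.085}

```text
t: 6.97
eef_pos: [435.3, -325.3, 152.6]
eef_rot: [-0.0, 1.0, -0.0, -0.0]
wrist_force: [0.7, 0.6, 0.2]
gripper_width: 0.999
gripper_force: 0.0
```

>>> send_rows:
  steps:
    - {"travel": [0,0,0],"twist": [0,0,0],"fingers": 0.085}
    - {"travel": [0,0,0],"twist": [0,0,0],"fingers": 0.085}

```text
t: 7.13
eef_pos: [435.8, -324.7, 152.8]
eef_rot: [-0.0, 1.0, 0.001, 0.0]
wrist_force: [-0.3, 0.5, 0.3]
gripper_width: 0.994
gripper_force: 0.0
```

```bash
python3 w.py wr4 yellow:25
```

```text
tcp [ 435.8 -324.7  152.8] rot [-1.e-04  1.e+00  9.e-04  0.e+00] F [-0.3  0.5  0.3] w 84.9 gf 0.0
yellow [321. 185.] [ 434.4 -324.7   25. ] ext [38. 34.] bbox mid [ 434.  -324.6]
```

>>> send_rows:
  steps:
    - {"travel": [-0.001,0,0.035],"twist": [0,0,0],"fingers": 0.085}
    - {"travel": [-0.001,0,0.07],"twist": [0,0,0],"fingers": 0.085}
    - {"travel": [-0.001,0,0.1],"twist": [0,0,0],"fingers": 0.085}
    - {"travel": [-0.001,0,0.125],"twist": [0,0,0],"fingers": 0.085}
    - {"travel": [-0.001,0,0.14],"twist": [0,0,0],"fingers": 0.085}
    - {"travel": [-0.001,0,0.148],"twist": [0,0,0],"fingers": 0.085}
    - {"travel": [-0.001,0,0.148],"twist": [0,0,0],"fingers": 0.07}
    - {"travel": [-0.001,0,0.148],"twist": [0,0,0],"fingers": 0.055}
    - {"travel": [-0.001,0,0.148],"twist": [0,0,0],"fingers": 0.045}
    - {"travel": [-0.001,0,0.148],"twist": [0,0,0],"fingers": 0.038}

```text
t: 8.02
eef_pos: [435.2, -326.5, 6.3]
eef_rot: [0.001, 1.0, 0.0, 0.001]
wrist_force: [-0.6, 0.4, -1.1]
gripper_width: 0.453
gripper_force: 0.0
```

>>> send_rows:
  steps:
    - {"travel": [0,0,0],"twist": [0,0,0],"fingers": 0.034}
    - {"travel": [0,0,0],"twist": [0,0,0],"fingers": 0.028}
    - {"travel": [0,0,0],"twist": [0,0,0],"fingers": 0.025}
    - {"travel": [0,0,0],"twist": [0,0,0],"fingers": 0.025}
    - {"travel": [0,0,0],"twist": [0,0,0],"fingers": 0.025}
    - {"travel": [0,0,0],"twist": [0,0,0],"fingers": 0.025}

```text
t: 8.52
eef_pos: [435.0, -326.2, 6.4]
eef_rot: [0.0, 1.0, -0.0, 0.001]
wrist_force: [-0.5, 1.6, 5.1]
gripper_width: 0.375
gripper_force: 58.9
```

>>> send_rows:
  steps:
    - {"travel": [0,0,-0.01],"twist": [0,0,0],"fingers": 0.025}
    - {"travel": [0,0,-0.03],"twist": [0,0,0],"fingers": 0.025}
    - {"travel": [0,0,-0.06],"twist": [0,0,0],"fingers": 0.025}
    - {"travel": [0,0,-0.09],"twist": [0,0,0],"fingers": 0.025}
    - {"travel": [0,0,-0.12],"twist": [0,0,0],"fingers": 0.025}
    - {"travel": [0,0,-0.13],"twist": [0,0,0],"fingers": 0.025}
    - {"travel": [0,0,-0.13],"twist": [0,0,0],"fingers": 0.025}

```text
t: 9.1
eef_pos: [435.6, -327.1, 138.4]
eef_rot: [0.002, 1.0, -0.0, 0.002]
wrist_force: [0.9, -0.1, -1.8]
gripper_width: 0.374
gripper_force: 59.6
```

>>> send_rows:
  steps:
    - {"travel": [0.01,-0.036,0],"twist": [0,0,0],"fingers": 0.025}
    - {"travel": [0.02,-0.073,0],"twist": [0,0,0],"fingers": 0.025}
    - {"travel": [0.03,-0.11,0],"twist": [0,0,0],"fingers": 0.025}
    - {"travel": [0.04,-0.148,0],"twist": [0,0,0],"fingers": 0.025}
    - {"travel": [0.05,-0.186,0],"twist": [0,0,0],"fingers": 0.025}
    - {"travel": [0.06,-0.224,0],"twist": [0,0,0],"fingers": 0.025}
    - {"travel": [0.07,-0.262,0],"twist": [0,0,0],"fingers": 0.025}
    - {"travel": [0.08,-0.3,0],"twist": [0,0,0],"fingers": 0.025}
    - {"travel": [0.09,-0.335,0],"twist": [0,0,0],"fingers": 0.025}
    - {"travel": [0.0945,-0.35,0],"twist": [0,0,0],"fingers": 0.025}

```text
t: 9.93
eef_pos: [528.7, 15.9, 132.8]
eef_rot: [-0.006, 1.0, 0.013, -0.001]
wrist_force: [-0.2, 0.2, -1.5]
gripper_width: 0.379
gripper_force: 59.9
```

>>> send_rows:
  steps:
    - {"travel": [0,0,0.035],"twist": [0,0,0],"fingers": 0.025}
    - {"travel": [0,0,0.07],"twist": [0,0,0],"fingers": 0.025}
    - {"travel": [0,0,0.09],"twist": [0,0,0],"fingers": 0.025}
    - {"travel": [0,0,0.1],"twist": [0,0,0],"fingers": 0.025}
    - {"travel": [0,0,0.1],"twist": [0,0,0],"fingers": 0.025}
    - {"travel": [0,0,0.1],"twist": [0,0,0],"fingers": 0.025}

```text
t: 10.43
eef_pos: [528.5, 12.1, 34.5]
eef_rot: [-0.005, 1.0, 0.009, -0.001]
wrist_force: [0.5, 0.5, -1.4]
gripper_width: 0.375
gripper_force: 60.0
```

```bash
cat > rel.py <<'E'
# top-view: held/placed objectives relative to red & mat axis; args name:z
from h import *
import sys
c=get_calibration("top");im=snapshot("top");save(sys.argv[1],im)
for a in sys.argv[2:]:
    o,z=a.split(":")
    for k in blobs(im,o,amin=20):
        p=onz(c,*hc(k),float(z))
        if abs(p[1])<420 and 200<p[0]<750: print(o,np.round(hc(k),1),p[:2].round(1),cv2.contourArea(k))
E
python3 w.py wr5; python3 rel.py top1 yellow:57 red:32
```

```text
tcp [528.5  12.1  34.5] rot [-4.800e-03  9.999e-01  8.900e-03 -8.000e-04] F [ 0.5  0.5 -1.4] w 32.0 gf 60.0
```

View pics/wr5.png

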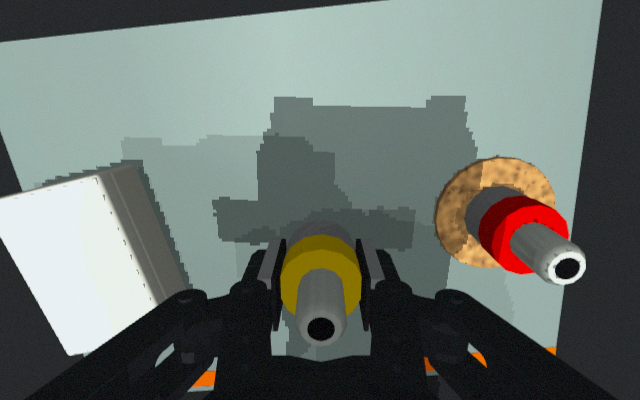

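The last travel fell about 10 mm short in y and left a tilt of about 1° (slide box left at (100,250), red right at (523,235), yellow at (320,275)). Correct both before lowering.

>>> send_rows:
  steps:
    - {"travel": [0.0015,-0.005,0],"twist": [-0.005,0.0008,0.009],"fingers": 0.025}
    - {"travel": [0.0015,-0.011,0],"twist": [-0.0096,0.0016,0.0178],"fingers": 0.025}
    - {"travel": [0.0015,-0.011,0],"twist": [-0.0096,0.0016,0.0178],"fingers": 0.025}
    - {"travel": [0.0015,-0.011,0],"twist": [-0.0096,0.0016,0.0178],"fingers": 0.025}
    - {"travel": [0.0015,-0.011,0],"twist": [-0.0096,0.0016,0.0178],"fingers": 0.025}

```text
t: 10.95
eef_pos: [530.6, 12.0, 35.3]
eef_rot: [-0.005, 1.0, 0.009, 0.001]
wrist_force: [0.4, 0.2, -0.8]
gripper_width: 0.376
gripper_force: 60.0
```

```bash
cat > w2.py <<'E'
# wrist view: averaged tcp, objective position by top rim of nose? -> band hull centre, plus mat features
from h import *
import sys
s=[monitor.observe()]; c=get_calibration("wrist"); im=snapshot("wrist"); save(sys.argv[1],im)
print("tcp",s[0]["eef_pos"].round(1),s[0]["eef_rot"].round(4))
for a in sys.argv[2:]:
    o,z=a.split(":")
    for k in blobs(im,o,smin=70 if o=="cork" else 120,amin=150): print(o,np.round(hc(k)),onz(c,*hc(k),float(z))[:2].round(1),cv2.boundingRect(k))
E
python3 w2.py wr6 yellow:55 red:32 cork:7; python3 rel.py top2 yellow:55 red:32 blue:25
```

```text
tcp [530.6  12.   35.3] [-4.600e-03  9.999e-01  8.900e-03  9.000e-04]
yellow [321. 277.] [531.6  11.9] (280, 234, 82, 82)
red [520. 236.] [541.4 -80.7] (476, 199, 91, 79)
cork [204. 381.] [425.4  84.9] (189, 372, 27, 18)
cork [490. 213.] [543.6 -78.4] (433, 161, 121, 110)
blue [427.6 200.4] [ 620.3 -274.3] 166.0
```

```bash
python3 -c "
from h import *
s=monitor.observe();print(s['q'].round(4),s['dq'].round(3),s['tau'].round(1))"
```

```text
[ 0.0176  0.2093 -0.38    0.98    0.0092  3.1412] [-0.001  0.002 -0.001 -0.001 -0.002 -0.   ] [ -0.  -46.9  33.   -0.    0.    0. ]
```

Joint 6 is at its limit (3.14), which is why it stopped. I'll turn the tool to a yaw of about 0.3 rad to free it.

>>> send_rows:
  steps:
    - {"travel": [0,0,-0.005],"twist": [-0.003,0,-0.1],"fingers": 0.025}
    - {"travel": [0,-0.003,-0.005],"twist": [-0.007,0,-0.2],"fingers": 0.025}
    - {"travel": [0,-0.007,-0.005],"twist": [-0.0098,0.0002,-0.282],"fingers": 0.025}
    - {"travel": [0,-0.011,-0.005],"twist": [-0.0098,0.0002,-0.282],"fingers": 0.025}
    - {"travel": [0,-0.011,-0.005],"twist": [-0.0098,0.0002,-0.282],"fingers": 0.025}
    - {"travel": [0,-0.011,-0.005],"twist": [-0.0098,0.0002,-0.282],"fingers": 0.025}

```text
t: 11.55
eef_pos: [530.1, 23.1, 39.9]
eef_rot: [0.0, 0.989, 0.149, 0.001]
wrist_force: [-0.8, -0.6, -1.4]
gripper_width: 0.375
gripper_force: 60.0
```

```bash
python3 w2.py wr7 yellow:59 red:32; python3 -c "
from h import *
s=monitor.observe();print(s['q'].round(3))"
```

```text
tcp [530.1  23.1  39.9] [4.000e-04 9.889e-01 1.486e-01 1.300e-03]
yellow [321. 277.] [530.7  23.4] (280, 235, 82, 81)
red [522. 284.] [541.2 -80.5] (482, 249, 83, 73)
[ 4.400e-02  2.050e-01 -3.740e-01  9.890e-01 -1.000e-03  2.887e+00]
```

>>> send_rows:
  steps:
    - {"travel": [0,0,0.015],"twist": [0,0,0],"fingers": 0.025}
    - {"travel": [0,0,0.025],"twist": [0,0,0],"fingers": 0.025}
    - {"travel": [0,0,0.029],"twist": [0,0,0],"fingers": 0.025}
    - {"travel": [0,0,0.031],"twist": [0,0,0],"fingers": 0.025}
    - {"travel": [0,0,0.031],"twist": [0,0,0],"fingers": 0.025}
    - {"travel": [0,0,0.031],"twist": [0,0,0],"fingers": 0.025}

```text
t: 12.1
eef_pos: [530.4, 22.9, 9.1]
eef_rot: [0.0, 0.989, 0.149, 0.001]
wrist_force: [0.3, 0.1, -1.7]
gripper_width: 0.376
gripper_force: 60.2
```

>>> send_rows:
  steps:
    - {"travel": [0,0,0.001],"twist": [0,0,0],"fingers": 0.025}
    - {"travel": [0,0,0.001],"twist": [0,0,0],"fingers": 0.025}
    - {"travel": [0,0,0.001],"twist": [0,0,0],"fingers": 0.025}

```text
t: 12.35
eef_pos: [530.7, 22.9, 8.4]
eef_rot: [0.001, 0.989, 0.149, 0.002]
wrist_force: [-0.1, -0.4, 0.8]
gripper_width: 0.374
gripper_force: 60.3
```

Touching; release and rise, then measure with the wrist camera.

>>> send_rows:
  steps:
    - {"travel": [0,0,0],"twist": [0,0,0],"fingers": 0.036}
    - {"travel": [0,0,0],"twist": [0,0,0],"fingers": 0.042}
    - {"travel": [0,0,0],"twist": [0,0,0],"fingers": 0.06}
    - {"travel": [0,0,0],"twist": [0,0,0],"fingers": 0.085}
    - {"travel": [0,0,0],"twist": [0,0,0],"fingers": 0.085}
    - {"travel": [0,0,0],"twist": [0,0,0],"fingers": 0.085}
    - {"travel": [0,0,-0.03],"twist": [0,0,0],"fingers": 0.085}
    - {"travel": [0,0,-0.07],"twist": [0,0,0],"fingers": 0.085}
    - {"travel": [0,0,-0.11],"twist": [0,0,0],"fingers": 0.085}
    - {"travel": [0,0,-0.15],"twist": [0,0,0],"fingers": 0.085}

```text
t: 13.18
eef_pos: [529.3, 23.0, 159.5]
eef_rot: [0.0, 0.989, 0.149, 0.001]
wrist_force: [1.3, 0.5, -0.8]
gripper_width: 0.994
gripper_force: 0.0
```

>>> send_rows:
  steps:
    - {"travel": [0,0,-0.02],"twist": [0,0,0],"fingers": 0.085}
    - {"travel": [0,0,-0.02],"twist": [0,0,0],"fingers": 0.085}
    - {"travel": [0,0,-0.02],"twist": [0,0,0],"fingers": 0.085}

```text
t: 13.43
eef_pos: [530.7, 23.0, 179.3]
eef_rot: [0.001, 0.989, 0.149, 0.003]
wrist_force: [-0.5, 0.9, -1.1]
gripper_width: 0.993
gripper_force: 0.0
```

```bash
python3 w2.py wr8 yellow:27 red:32 cork:7; python3 rel.py top3 blue:25 red:32
```

```text
tcp [530.7  23.  179.3] [6.000e-04 9.888e-01 1.494e-01 3.000e-03]
yellow [320. 177.] [530.4  22.8] (302, 158, 38, 40)
red [433. 200.] [541.3 -80.1] (413, 181, 42, 40)
cork [288. 261.] [430.3  27.5] (159, 234, 260, 55)
cork [536. 214.] [ 553.3 -194.8] (513, 192, 47, 44)
cork [424. 191.] [542.4 -79. ] (392, 161, 65, 62)
cork [570.  26.] [ 714.7 -142.5] (521, 0, 106, 62)
blue [427.6 200.4] [ 620.3 -274.3] 166.0
```

View pics/wr8.png

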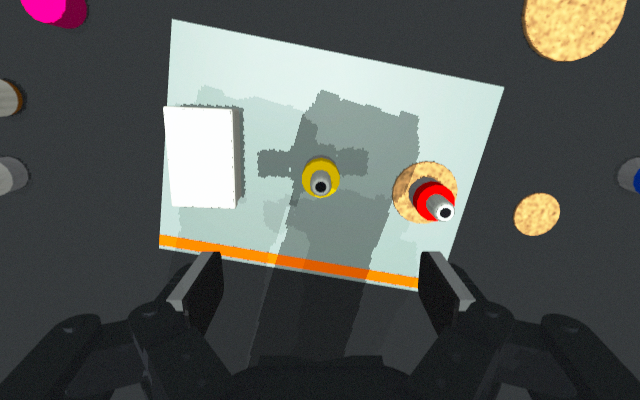

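Wrist view: yellow (320,177), red (433,200) on its pad (424,191), slide box (204,157), and mat corners (172,19), (504,87), (159,248). Check the mat, pad and box positions in this same frame.

```bash
python3 - <<'E'
from h import *
c=get_calibration("wrist");im=cv2.imread("pics/wr8.png")[:,:,::-1]
m=cv2.inRange(im,(243,243,243),(255,255,255));
k=max([q for q in cv2.findContours(m,0,1)[0] if cv2.pointPolygonTest(q,(204,157),False)>=0],key=cv2.contourArea)
P=np.array([onz(c,*q[0].astype(float),35)[:2] for q in k],np.float32); print("box",cv2.minAreaRect(P))
# mat edges: lines by colour threshold
g=im.astype(int).min(2)
def edge(cols,f): pass
m=((im.astype(int).sum(2)>240)).astype(np.uint8)
# back edge rows at columns 200..490, left edge cols at rows 30..100
pts=[];
for x in range(190,490,5):
    y=np.argmax(m[:,x]) if x<515 else 0; pts.append(onz(c,x,y-.5,2)[:2])
pl=[]
for y in list(range(35,95,3))+list(range(215,232,3)):
    x=130+np.argmax(m[y,130:300]); pl.append(onz(c,x-.5,y,2)[:2])
pr=[]
for y in range(100,235,3):
    x=520-np.argmax(m[y,:520][::-1]); pr.append(onz(c,x+.5,y,2)[:2])
for n,q in(("back",pts),("left",pl),("right",pr)):
    vx,vy,x0,y0=cv2.fitLine(np.array(q,np.float32),cv2.DIST_HUBER,0,.01,.01).ravel(); print(n,round(vy/vx,4),round(vx/vy,4),x0,y0)
# cork far edge circle
E
```

```text
box ((515.7427978515625, 126.47071075439453), (85.38309478759766, 55.826210021972656), 14.712051391601562)
back -8.8616 -0.1128 634.5216 46.02907
left 0.111 9.0079 546.7933 175.39969
right 0.1131 8.8446 586.22003 -120.77812
```

>>> send_rows:
  steps:
    - {"travel": [-0.0023,0.3106,0.02],"twist": [0,0,0],"fingers": 0.085}
    - {"travel": [-0.0023,0.3106,0.02],"twist": [0,0,0],"fingers": 0.085}
    - {"travel": [-0.0023,0.3106,0.02],"twist": [0,0,0],"fingers": 0.085}
    - {"travel": [-0.0023,0.3106,0.02],"twist": [0,0,0],"fingers": 0.085}
    - {"travel": [-0.0023,0.3106,0.02],"twist": [0,0,0],"fingers": 0.085}
    - {"travel": [-0.0023,0.3106,0.02],"twist": [0,0,0],"fingers": 0.085}
    - {"travel": [-0.0023,0.3106,0.02],"twist": [0,0,0],"fingers": 0.085}
    - {"travel": [-0.0023,0.3106,0.02],"twist": [0,0,0],"fingers": 0.085}
    - {"travel": [-0.0023,0.3106,0.02],"twist": [0,0,0],"fingers": 0.085}
    - {"travel": [-0.0023,0.3106,0.02],"twist": [0,0,0],"fingers": 0.085}

```text
t: 14.37
eef_pos: [618.4, -275.0, 155.3]
eef_rot: [-0.001, 0.989, 0.148, -0.0]
wrist_force: [-0.4, 0.3, 0.1]
gripper_width: 1.0
gripper_force: 0.0
```

>>> send_rows:
  steps:
    - {"travel": [0,0,0],"twist": [0,0,0],"fingers": 0.085}
    - {"travel": [0,0,0],"twist": [0,0,0],"fingers": 0.085}
    - {"travel": [0,0,0],"twist": [0,0,0],"fingers": 0.085}

```text
t: 14.62
eef_pos: [619.3, -273.0, 158.6]
eef_rot: [0.0, 0.989, 0.15, 0.001]
wrist_force: [0.2, 0.4, 0.2]
gripper_width: 0.995
gripper_force: 0.0
```

```bash
python3 w2.py wr9 blue:25; python3 rel.py top4 yellow:27 red:32; python3 - <<'E'
from h import *
T=cv2.imread("pics/top4.png")[:,:,::-1];c=get_calibration("top");h=cv2.cvtColor(T,cv2.COLOR_RGB2HSV)
m=cv2.inRange(T,(225,235,235),(255,255,255))
for k in cv2.findContours(m,0,1)[0]:
    if cv2.contourArea(k)>300:
        P=np.array([onz(c,*q[0].astype(float),35)[:2] for q in k],np.float32);r=cv2.minAreaRect(P)
        if abs(r[0][1])<200: print("box",r)
E
```

```text
tcp [ 619.3 -273.   158.6] [3.000e-04 9.887e-01 1.502e-01 1.400e-03]
yellow [307.1 235.2] [530.8  22.6] 132.0
red [350.3 231.1] [541.5 -81.1] 146.5
box ((517.8505859375, 128.22218322753906), (86.63290405273438, 56.896095275878906), 14.787696838378906)
```

```bash
sed -i 's/(112,125)/(99,128)/' h.py; python3 - <<'E'
from h import *
c=get_calibration("wrist");im=cv2.imread("pics/wr9.png")[:,:,::-1]
for o in("blue","turq"):
  for k in blobs(im,o,amin=150): print(o,np.round(hc(k)),onz(c,*hc(k),25)[:2].round(1),cv2.boundingRect(k))
E
```

```text
blue [320. 183.] [ 618.6 -273.6] (300, 162, 42, 43)
turq [362.  94.] [ 697.5 -283. ] (339, 71, 46, 47)
```

View pics/wr9.png

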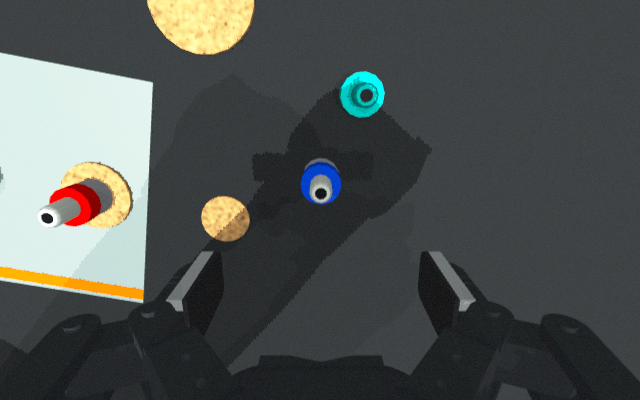

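The dark blue band is centred at (320,183); the turquoise look-alike is at (362,94). Grip blue.

>>> send_rows:
  steps:
    - {"travel": [-0.0005,0,0.035],"twist": [0,0,0],"fingers": 0.085}
    - {"travel": [-0.0005,0,0.07],"twist": [0,0,0],"fingers": 0.085}
    - {"travel": [-0.0005,0,0.1],"twist": [0,0,0],"fingers": 0.085}
    - {"travel": [-0.0005,0,0.13],"twist": [0,0,0],"fingers": 0.085}
    - {"travel": [-0.0005,0,0.147],"twist": [0,0,0],"fingers": 0.085}
    - {"travel": [-0.0005,0,0.153],"twist": [0,0,0],"fingers": 0.085}
    - {"travel": [-0.0005,0,0.153],"twist": [0,0,0],"fingers": 0.07}
    - {"travel": [-0.0005,0,0.153],"twist": [0,0,0],"fingers": 0.055}
    - {"travel": [-0.0005,0,0.153],"twist": [0,0,0],"fingers": 0.045}
    - {"travel": [-0.0005,0,0.153],"twist": [0,0,0],"fingers": 0.038}

```text
t: 15.55
eef_pos: [620.7, -275.1, 7.6]
eef_rot: [0.001, 0.989, 0.149, 0.003]
wrist_force: [0.3, -0.6, -0.6]
gripper_width: 0.461
gripper_force: 0.0
```

>>> send_rows:
  steps:
    - {"travel": [0,0,0],"twist": [0,0,0],"fingers": 0.034}
    - {"travel": [0,0,0],"twist": [0,0,0],"fingers": 0.028}
    - {"travel": [0,0,0],"twist": [0,0,0],"fingers": 0.025}
    - {"travel": [0,0,0],"twist": [0,0,0],"fingers": 0.025}
    - {"travel": [0,0,0],"twist": [0,0,0],"fingers": 0.025}
    - {"travel": [0,0,0],"twist": [0,0,0],"fingers": 0.025}

```text
t: 16.05
eef_pos: [620.4, -274.9, 7.4]
eef_rot: [0.001, 0.989, 0.149, 0.003]
wrist_force: [1.2, 1.5, 5.7]
gripper_width: 0.372
gripper_force: 59.0
```

>>> send_rows:
  steps:
    - {"travel": [0,0,-0.01],"twist": [0,0,0],"fingers": 0.025}
    - {"travel": [0,0,-0.03],"twist": [0,0,0],"fingers": 0.025}
    - {"travel": [0,0,-0.06],"twist": [0,0,0],"fingers": 0.025}
    - {"travel": [0,0,-0.09],"twist": [0,0,0],"fingers": 0.025}
    - {"travel": [0,0,-0.12],"twist": [0,0,0],"fingers": 0.025}
    - {"travel": [0,0,-0.13],"twist": [0,0,0],"fingers": 0.025}
    - {"travel": [0,0,-0.13],"twist": [0,0,0],"fingers": 0.025}
    - {"travel": [0,0,-0.13],"twist": [0,0,0],"fingers": 0.025}

```text
t: 16.72
eef_pos: [619.2, -274.7, 135.6]
eef_rot: [0.001, 0.989, 0.149, 0.002]
wrist_force: [0.1, 0.4, -1.1]
gripper_width: 0.379
gripper_force: 59.5
```

>>> send_rows:
  steps:
    - {"travel": [0.01,-0.036,0],"twist": [0,0,0],"fingers": 0.025}
    - {"travel": [0.02,-0.073,0],"twist": [0,0,0],"fingers": 0.025}
    - {"travel": [0.03,-0.109,0],"twist": [0,0,0],"fingers": 0.025}
    - {"travel": [0.04,-0.145,0],"twist": [0,0,0],"fingers": 0.025}
    - {"travel": [0.05,-0.182,0],"twist": [0,0,0],"fingers": 0.025}
    - {"travel": [0.06,-0.218,0],"twist": [0,0,0],"fingers": 0.025}
    - {"travel": [0.07,-0.255,0],"twist": [0,0,0],"fingers": 0.025}
    - {"travel": [0.078,-0.285,0],"twist": [0,0,0],"fingers": 0.025}
    - {"travel": [0.0813,-0.2957,0],"twist": [0,0,0],"fingers": 0.025}
    - {"travel": [0.0813,-0.2957,0],"twist": [0,0,0],"fingers": 0.025}

```text
t: 17.55
eef_pos: [608.0, 34.6, 132.9]
eef_rot: [0.0, 0.988, 0.151, -0.0]
wrist_force: [0.7, -0.6, -1.4]
gripper_width: 0.375
gripper_force: 59.7
```

>>> send_rows:
  steps:
    - {"travel": [0,0,0.035],"twist": [0,0,0],"fingers": 0.025}
    - {"travel": [0,0,0.07],"twist": [0,0,0],"fingers": 0.025}
    - {"travel": [0,0,0.09],"twist": [0,0,0],"fingers": 0.025}
    - {"travel": [0,0,0.1],"twist": [0,0,0],"fingers": 0.025}
    - {"travel": [0,0,0.1],"twist": [0,0,0],"fingers": 0.025}
    - {"travel": [0,0,0.1],"twist": [0,0,0],"fingers": 0.025}
    - {"travel": [0,0,0.1],"twist": [0,0,0],"fingers": 0.025}

```text
t: 18.13
eef_pos: [610.7, 31.4, 36.7]
eef_rot: [0.001, 0.989, 0.149, 0.002]
wrist_force: [-0.3, -0.4, -0.1]
gripper_width: 0.377
gripper_force: 59.7
```

```bash
python3 w2.py wr10 blue:53
```

```text
tcp [610.7  31.4  36.7] [6.000e-04 9.888e-01 1.490e-01 2.400e-03]
blue [320. 277.] [609.7  31.1] (280, 235, 82, 81)
```

>>> send_rows:
  steps:
    - {"travel": [0,0,0.012],"twist": [0,0,0],"fingers": 0.025}
    - {"travel": [0,0,0.022],"twist": [0,0,0],"fingers": 0.025}
    - {"travel": [0,0,0.025],"twist": [0,0,0],"fingers": 0.025}
    - {"travel": [0,0,0.0265],"twist": [0,0,0],"fingers": 0.025}
    - {"travel": [0,0,0.0265],"twist": [0,0,0],"fingers": 0.025}
    - {"travel": [0,0,0.0265],"twist": [0,0,0],"fingers": 0.025}

```text
t: 18.68
eef_pos: [609.2, 31.9, 9.4]
eef_rot: [0.001, 0.989, 0.149, 0.001]
wrist_force: [-4.0, 0.1, 8.0]
gripper_width: 0.375
gripper_force: 60.6
```

>>> send_rows:
  steps:
    - {"travel": [0,0,0.0007],"twist": [0,0,0],"fingers": 0.025}
    - {"travel": [0,0,0.0007],"twist": [0,0,0],"fingers": 0.025}
    - {"travel": [0,0,0.0007],"twist": [0,0,0],"fingers": 0.025}

```text
t: 18.93
eef_pos: [609.3, 31.9, 9.4]
eef_rot: [0.001, 0.989, 0.149, 0.001]
wrist_force: [-5.2, -1.0, 12.7]
gripper_width: 0.374
gripper_force: 60.9
```

Firm contact (about 13 N). Back off 1 mm, then release and rise.

>>> send_rows:
  steps:
    - {"travel": [0,0,-0.001],"twist": [0,0,0],"fingers": 0.025}
    - {"travel": [0,0,-0.001],"twist": [0,0,0],"fingers": 0.025}
    - {"travel": [0,0,-0.001],"twist": [0,0,0],"fingers": 0.036}
    - {"travel": [0,0,-0.001],"twist": [0,0,0],"fingers": 0.045}
    - {"travel": [0,0,-0.001],"twist": [0,0,0],"fingers": 0.07}
    - {"travel": [0,0,-0.001],"twist": [0,0,0],"fingers": 0.085}
    - {"travel": [0,0,-0.001],"twist": [0,0,0],"fingers": 0.085}
    - {"travel": [0,0,-0.03],"twist": [0,0,0],"fingers": 0.085}
    - {"travel": [0,0,-0.07],"twist": [0,0,0],"fingers": 0.085}
    - {"travel": [0,0,-0.11],"twist": [0,0,0],"fingers": 0.085}

```text
t: 19.77
eef_pos: [608.1, 31.9, 117.9]
eef_rot: [0.0, 0.989, 0.149, -0.0]
wrist_force: [1.3, 1.1, -1.0]
gripper_width: 0.996
gripper_force: 0.0
```

>>> send_rows:
  steps:
    - {"travel": [0,0,-0.05],"twist": [0,0,0],"fingers": 0.085}
    - {"travel": [0,0,-0.05],"twist": [0,0,0],"fingers": 0.085}
    - {"travel": [0,0,-0.05],"twist": [0,0,0],"fingers": 0.085}
    - {"travel": [0,0,-0.05],"twist": [0,0,0],"fingers": 0.085}

```text
t: 20.1
eef_pos: [609.6, 32.0, 168.3]
eef_rot: [0.0, 0.989, 0.149, 0.002]
wrist_force: [-0.2, -0.0, 0.1]
gripper_width: 0.996
gripper_force: 0.0
```

```bash
python3 w2.py wr11 blue:27 yellow:27 red:32 cap:13
```

```text
tcp [609.6  32.  168.3] [5.000e-04 9.888e-01 1.494e-01 2.100e-03]
blue [320. 181.] [608.6  31.6] (301, 161, 40, 41)
yellow [305. 260.] [531.4  23.1] (287, 241, 36, 37)
red [407. 281.] [541.6 -73.8] (394, 264, 26, 38)
cap [ 46. 100.] [604.3 274.7] (14, 78, 66, 46)
```

View pics/wr11.png

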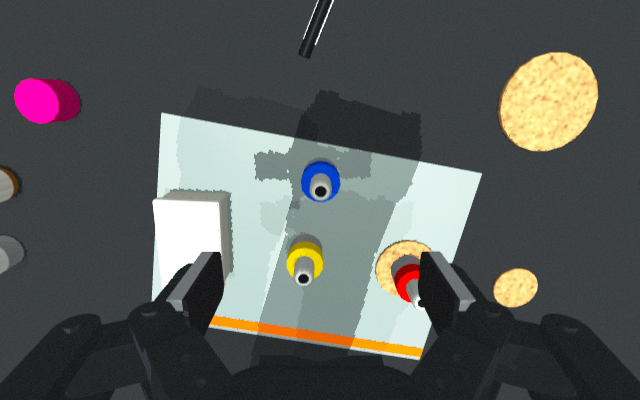

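Blue at (320,181) is behind yellow at (305,260), with the cap at (46,100). Go to the cap with more yaw, to stay clear of the joint 6 limit.

>>> send_rows:
  steps:
    - {"travel": [0.0672,-0.2328,0],"twist": [0,0,-0.1],"fingers": 0.085}
    - {"travel": [0.0672,-0.2328,0],"twist": [0,0,-0.2],"fingers": 0.085}
    - {"travel": [0.0672,-0.2328,0],"twist": [0,0,-0.3],"fingers": 0.085}
    - {"travel": [0.0672,-0.2328,0],"twist": [0,0,-0.4],"fingers": 0.085}
    - {"travel": [0.0672,-0.2328,0],"twist": [0,0,-0.4],"fingers": 0.085}
    - {"travel": [0.0672,-0.2328,0],"twist": [0,0,-0.4],"fingers": 0.085}
    - {"travel": [0.0672,-0.2328,0],"twist": [0,0,-0.4],"fingers": 0.085}
    - {"travel": [0.0672,-0.2328,0],"twist": [0,0,-0.4],"fingers": 0.085}
    - {"travel": [0.0672,-0.2328,0],"twist": [0,0,-0.4],"fingers": 0.085}
    - {"travel": [0.0672,-0.2328,0],"twist": [0,0,-0.4],"fingers": 0.085}

```text
t: 20.98
eef_pos: [604.3, 272.9, 166.7]
eef_rot: [0.001, 0.94, 0.342, 0.0]
wrist_force: [-0.3, -0.1, 0.3]
gripper_width: 0.996
gripper_force: 0.0
```

>>> send_rows:
  steps:
    - {"travel": [0,0,0],"twist": [0,0,0],"fingers": 0.085}
    - {"travel": [0,0,0],"twist": [0,0,0],"fingers": 0.085}
    - {"travel": [0,0,0],"twist": [0,0,0],"fingers": 0.085}

```text
t: 21.23
eef_pos: [604.9, 273.2, 168.1]
eef_rot: [0.001, 0.94, 0.342, 0.001]
wrist_force: [0.5, 0.4, 0.1]
gripper_width: 0.996
gripper_force: 0.0
```

```bash
python3 w2.py wr12 cap:13; python3 rel.py top5 yellow:27 blue:27 red:32 cap:13;python3 -c "
from h import *
s=monitor.observe();print(s['q'].round(3))"
```

```text
tcp [604.9 273.2 168.1] [7.000e-04 9.397e-01 3.421e-01 1.400e-03]
cap [319. 177.] [603.8 273.2] (299, 154, 41, 46)
yellow [307.1 235.2] [530.9  22.6] 132.5
blue [303.7 203.1] [609.3  32. ] 141.0
red [350.3 231.1] [541.5 -81.1] 146.5
cap [206.  204.3] [605.7 273.8] 198.5
[ 4.250e-01  3.960e-01  1.730e-01  1.345e+00 -2.000e-03  2.868e+00]
```

Placements by the top camera: red is within 1 mm, yellow within 2 mm, and blue 79 mm behind yellow. Grip the cap.

>>> send_rows:
  steps:
    - {"travel": [0,0,0.04],"twist": [0,0,0],"fingers": 0.085}
    - {"travel": [0,0,0.08],"twist": [0,0,0],"fingers": 0.085}
    - {"travel": [0,0,0.115],"twist": [0,0,0],"fingers": 0.085}
    - {"travel": [0,0,0.14],"twist": [0,0,0],"fingers": 0.085}
    - {"travel": [0,0,0.157],"twist": [0,0,0],"fingers": 0.085}
    - {"travel": [0,0,0.1635],"twist": [0,0,0],"fingers": 0.085}
    - {"travel": [0,0,0.1635],"twist": [0,0,0],"fingers": 0.07}
    - {"travel": [0,0,0.1635],"twist": [0,0,0],"fingers": 0.055}
    - {"travel": [0,0,0.1635],"twist": [0,0,0],"fingers": 0.045}
    - {"travel": [0,0,0.1635],"twist": [0,0,0],"fingers": 0.039}

```text
t: 22.17
eef_pos: [606.3, 274.7, 6.4]
eef_rot: [0.001, 0.939, 0.343, 0.003]
wrist_force: [-0.7, 0.4, -0.2]
gripper_width: 0.464
gripper_force: 0.0
```

>>> send_rows:
  steps:
    - {"travel": [0,0,0],"twist": [0,0,0],"fingers": 0.036}
    - {"travel": [0,0,0],"twist": [0,0,0],"fingers": 0.032}
    - {"travel": [0,0,0],"twist": [0,0,0],"fingers": 0.028}
    - {"travel": [0,0,0],"twist": [0,0,0],"fingers": 0.028}
    - {"travel": [0,0,0],"twist": [0,0,0],"fingers": 0.028}
    - {"travel": [0,0,0],"twist": [0,0,0],"fingers": 0.028}

```text
t: 22.67
eef_pos: [606.3, 274.7, 6.7]
eef_rot: [0.001, 0.939, 0.343, 0.003]
wrist_force: [-0.9, -0.7, 5.7]
gripper_width: 0.402
gripper_force: 59.3
```

>>> send_rows:
  steps:
    - {"travel": [0,0,-0.01],"twist": [0,0,0],"fingers": 0.028}
    - {"travel": [0,0,-0.03],"twist": [0,0,0],"fingers": 0.028}
    - {"travel": [0,0,-0.06],"twist": [0,0,0],"fingers": 0.028}
    - {"travel": [0,0,-0.09],"twist": [0,0,0],"fingers": 0.028}
    - {"travel": [0,0,-0.12],"twist": [0,0,0],"fingers": 0.028}
    - {"travel": [0,0,-0.13],"twist": [0,0,0],"fingers": 0.028}
    - {"travel": [0,0,-0.13],"twist": [0,0,0],"fingers": 0.028}
    - {"travel": [0,0,-0.13],"twist": [0,0,0],"fingers": 0.028}

```text
t: 23.33
eef_pos: [604.9, 274.3, 134.7]
eef_rot: [0.001, 0.939, 0.343, 0.002]
wrist_force: [-0.6, -0.5, -0.9]
gripper_width: 0.393
gripper_force: 59.7
```

```bash
python3 w2.py wr13 cap:143
```

```text
tcp [604.9 274.3 134.7] [7.000e-04 9.394e-01 3.429e-01 1.900e-03]
cap [320. 271.] [603.  272.6] (280, 221, 82, 98)
```

View pics/wr13.png

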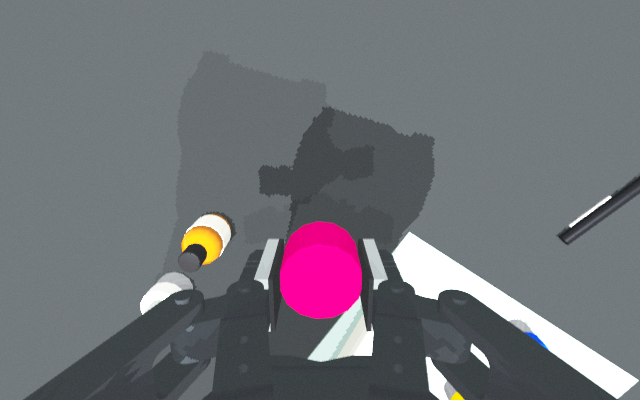

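The cap is held level at (320,271). Carry it over blue.

>>> send_rows:
  steps:
    - {"travel": [-0.022,0.027,0],"twist": [0,0,0],"fingers": 0.028}
    - {"travel": [-0.044,0.054,0],"twist": [0,0,0],"fingers": 0.028}
    - {"travel": [-0.066,0.081,0],"twist": [0,0,0],"fingers": 0.028}
    - {"travel": [-0.088,0.108,0],"twist": [0,0,0],"fingers": 0.028}
    - {"travel": [-0.11,0.135,0],"twist": [0,0,0],"fingers": 0.028}
    - {"travel": [-0.132,0.162,0],"twist": [0,0,0],"fingers": 0.028}
    - {"travel": [-0.147,0.181,0],"twist": [0,0,0],"fingers": 0.028}
    - {"travel": [-0.1531,0.1882,0],"twist": [0,0,0],"fingers": 0.028}
    - {"travel": [-0.1531,0.1882,0],"twist": [0,0,0],"fingers": 0.028}
    - {"travel": [-0.1531,0.1882,0],"twist": [0,0,0],"fingers": 0.028}

```text
t: 24.22
eef_pos: [608.2, 31.7, 133.1]
eef_rot: [0.0, 0.94, 0.342, 0.0]
wrist_force: [0.4, 0.4, -0.8]
gripper_width: 0.398
gripper_force: 59.8
```

>>> send_rows:
  steps:
    - {"travel": [0,0,0.03],"twist": [0,0,0],"fingers": 0.028}
    - {"travel": [0,0,0.05],"twist": [0,0,0],"fingers": 0.028}
    - {"travel": [0,0,0.06],"twist": [0,0,0],"fingers": 0.028}
    - {"travel": [0,0,0.06],"twist": [0,0,0],"fingers": 0.028}
    - {"travel": [0,0,0.06],"twist": [0,0,0],"fingers": 0.028}
    - {"travel": [0,0,0.06],"twist": [0,0,0],"fingers": 0.028}

```text
t: 24.72
eef_pos: [609.7, 32.4, 75.6]
eef_rot: [0.001, 0.939, 0.343, 0.002]
wrist_force: [0.9, -0.2, 0.0]
gripper_width: 0.401
gripper_force: 59.8
```

```bash
python3 w2.py wr14 cap:81 yellow:27; python3 - <<'E'
from h import *
im=snapshot("scene");c=get_calibration("scene"); u=proj(c,[609,32,60]).astype(int);print(u)
save("sc1",cv2.resize(im[u[1]-60:u[1]+60,u[0]-80:u[0]+80],None,fx=4,fy=4,interpolation=cv2.INTER_CUBIC))
E
```

```text
tcp [609.7  32.4  75.6] [8.000e-04 9.392e-01 3.433e-01 2.000e-03]
cap [320. 271.] [606.4  29.6] (280, 222, 82, 97)
[335 193]
```

View pics/sc1.png

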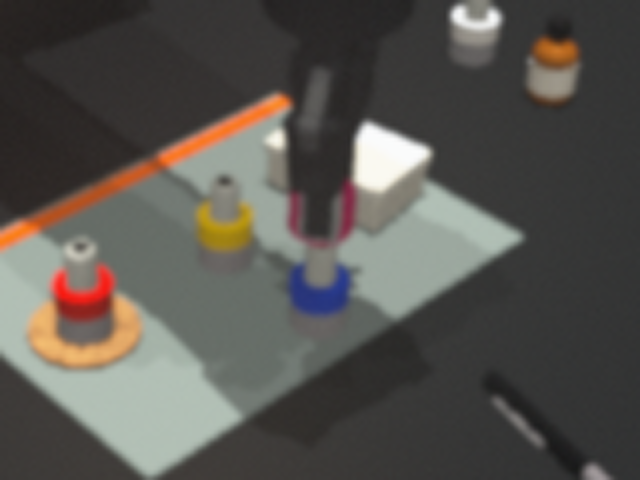

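Scene crop: the cap (322,215) is centred over blue's nose (320,265). Lower onto it.

>>> send_rows:
  steps:
    - {"travel": [0,0,0.01],"twist": [0,0,0],"fingers": 0.028}
    - {"travel": [0,0,0.018],"twist": [0,0,0],"fingers": 0.028}
    - {"travel": [0,0,0.024],"twist": [0,0,0],"fingers": 0.028}
    - {"travel": [0,0,0.028],"twist": [0,0,0],"fingers": 0.028}
    - {"travel": [0,0,0.03],"twist": [0,0,0],"fingers": 0.028}
    - {"travel": [0,0,0.03],"twist": [0,0,0],"fingers": 0.028}
    - {"travel": [0,0,0.03],"twist": [0,0,0],"fingers": 0.028}

```text
t: 25.4
eef_pos: [609.1, 31.6, 44.4]
eef_rot: [0.001, 0.939, 0.343, 0.001]
wrist_force: [0.7, -0.3, -0.1]
gripper_width: 0.401
gripper_force: 59.9
```

>>> send_rows:
  steps:
    - {"travel": [0,0,0.001],"twist": [0,0,0],"fingers": 0.028}
    - {"travel": [0,0,0.001],"twist": [0,0,0],"fingers": 0.028}
    - {"travel": [0,0,0.001],"twist": [0,0,0],"fingers": 0.028}

```text
t: 25.65
eef_pos: [609.4, 31.6, 43.7]
eef_rot: [0.001, 0.939, 0.343, 0.002]
wrist_force: [1.0, 0.6, -0.2]
gripper_width: 0.398
gripper_force: 59.9
```

>>> send_rows:
  steps:
    - {"travel": [0,0,0.0007],"twist": [0,0,0],"fingers": 0.028}
    - {"travel": [0,0,0.0007],"twist": [0,0,0],"fingers": 0.028}
    - {"travel": [0,0,0.0007],"twist": [0,0,0],"fingers": 0.028}

```text
t: 25.9
eef_pos: [609.5, 31.6, 43.6]
eef_rot: [0.001, 0.939, 0.343, 0.002]
wrist_force: [-2.0, 0.2, 4.6]
gripper_width: 0.397
gripper_force: 60.3
```

Seated (4.6 N upward). Release and rise.

>>> send_rows:
  steps:
    - {"travel": [0,0,-0.0004],"twist": [0,0,0],"fingers": 0.028}
    - {"travel": [0,0,-0.0004],"twist": [0,0,0],"fingers": 0.038}
    - {"travel": [0,0,-0.0004],"twist": [0,0,0],"fingers": 0.044}
    - {"travel": [0,0,-0.0004],"twist": [0,0,0],"fingers": 0.06}
    - {"travel": [0,0,-0.0004],"twist": [0,0,0],"fingers": 0.085}
    - {"travel": [0,0,-0.0004],"twist": [0,0,0],"fingers": 0.085}
    - {"travel": [0,0,-0.0004],"twist": [0,0,0],"fingers": 0.085}
    - {"travel": [0,0,-0.03],"twist": [0,0,0],"fingers": 0.085}
    - {"travel": [0,0,-0.07],"twist": [0,0,0],"fingers": 0.085}
    - {"travel": [0,0,-0.11],"twist": [0,0,0],"fingers": 0.085}

```text
t: 26.73
eef_pos: [607.7, 31.6, 152.8]
eef_rot: [0.0, 0.939, 0.343, -0.0]
wrist_force: [0.4, -0.2, -0.5]
gripper_width: 0.992
gripper_force: 0.0
```

>>> send_rows:
  steps:
    - {"travel": [-0.1,-0.1,-0.1],"twist": [0,0,0],"fingers": 0.085}
    - {"travel": [-0.1,-0.1,-0.1],"twist": [0,0,0],"fingers": 0.085}
    - {"travel": [-0.1,-0.1,-0.1],"twist": [0,0,0],"fingers": 0.085}
    - {"travel": [-0.1,-0.1,-0.1],"twist": [0,0,0],"fingers": 0.085}
    - {"travel": [-0.1,-0.1,-0.1],"twist": [0,0,0],"fingers": 0.085}
    - {"travel": [-0.1,-0.1,-0.1],"twist": [0,0,0],"fingers": 0.085}
    - {"travel": [-0.1,-0.1,-0.1],"twist": [0,0,0],"fingers": 0.085}

```text
t: 27.32
eef_pos: [468.1, 43.8, 252.6]
eef_rot: [0.001, 0.939, 0.343, 0.002]
wrist_force: [0.5, -0.0, -0.7]
gripper_width: 0.995
gripper_force: 0.0
```

```bash
python3 rel.py top6 yellow:27 cap:50 red:32; python3 - <<'E'
from h import *
im=snapshot("scene");u=[335,193]
save("sc2",cv2.resize(im[u[1]-60:u[1]+60,u[0]-80:u[0]+80],None,fx=4,fy=4,interpolation=cv2.INTER_CUBIC))
E
```

```text
red [353.8 230.5] [543.  -89.7] 56.0
```

View pics/sc2.png

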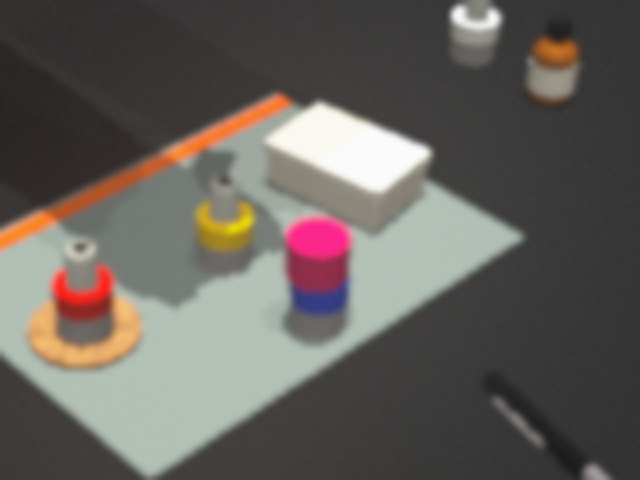

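The cap sits level on blue at (318,265), with red at (83,300) and yellow at (224,225) upright and the bystanders untouched. Hand in.

```bash
python3 -c "
from plant import workorder
print(workorder.sign_off())"
```

```text
the job is handed in; nothing more can be done
None
```

The job is handed in at about 27 s of arm time: red is within about 1 mm of the pad centre, yellow within 2 mm of the midpoint, blue about 79 mm behind yellow (80 asked), all upright, the magenta cap looks level on blue, and the white objective, oil bottle and pen were left where they were.

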